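Switch on the heat mat and set its thermostat up one click

TASK

Turn the seedling heat mat on: first push the metal toggle on the switch box over to its far side (away from the robot), then, with a fingertip pressed on the top of the knurled thermostat wheel, roll it away from the robot by one click, so that it rests in its middle detent with its index line at the middle tick. Nothing is to be picked up: leave the pots, jar, tray, trowel, label block and sprayer where they stand, and keep the pressure on the wheel light.

Things in the scene. Friction and masses are not known exactly. Their poses are not given: they have to be found in the camera images.
- thermostat: grey plastic housing fixed to the table, 130 (x) x 90 (y) x 66 high mm; origin under its centre; x points away from the robot, z up. A black knurled thumb wheel (70 mm diameter, 28 wide, axle along y, 42 above the table) is sunk in a slot in its middle. Beside the wheel three white ticks, short, middle and long, lie at x = -17, 0 and +17 mm
- crown (a point): fixed point of the housing, axes as the housing's: top of the unpressed wheel, 77 mm above the table over the housing's centre, 11 mm above the housing's flat top. The wheel is sprung: pressed down it yields up to 6 mm (about 2 N to start, 5 N at 3 mm, 9 N at the stop)
- wheel (a joint): angle of the thermostat wheel, rad; grows as its top rolls towards the housing's +x (away from the robot). Detents at 0 (index at the short tick, the start), 0.5 (middle tick) and 1.0 (long tick); let go, it snaps to the nearest. Turning takes about 2 N at the rim; one click is 17.5 mm of rim travel
- index (a point): white index line across the wheel's rim, 35 mm from its axle; at the very top of the wheel when the wheel is in its middle detent
- switchbox: grey painted metal switch box fixed to the table, 100 (x) x 80 (y) x 55 high mm; origin under its centre; its x axis points away from the robot, z up. A round metal bat toggle, 10 to 13 mm thick, stands 48 mm out of the middle of its top.
- toggle (a joint): angle of the toggle, rad; 0 is off (leaning 0.45 rad from upright to the box's -x, towards the robot), 0.9 is on (leaning as far to +x). It pivots about the box's y axis 53 mm above the table, needs about 1 N at the tip and snaps over once past upright.
- toggle_tip (a point): tip of the toggle, 50 mm from its pivot, about 98 mm above the table when off or on
- pot_a: loose square terracotta pot, 80 x 80 x 75 high mm, origin under its centre, stands just beyond the thermostat; leave it
- pot_b: loose square terracotta pot like the other, stands just beyond the switch box; leave it
- jar: loose screw-top glass jar, 70 mm diameter, 105 mm high, origin under its centre; leave it
- tray: loose grey transplanting tray, 240 x 170 x 45 high mm, origin under its centre; leave it
- trowel: loose orange hand trowel lying along its x axis, 290 mm long, 70 mm wide, 28 mm high, origin on the table near its middle; leave it
- labels: loose block of wooden plant labels, 35 x 100 x 22 high mm, origin under its centre; leave it
- sprayer: loose white plastic bottle, 80 mm diameter, 170 mm high, origin under its centre; leave it

How it is judged:
On the way, in this order (a step that is already met when the one before it is completed fails the run):
1. the toggle is pushed over to on, with the wheel not yet turned (value of joint toggle above 0.75 rad and value of joint wheel below 0.2 rad), for 0.1 s.
2. the wheel clicks into its middle detent (value of joint wheel between 0.4 and 0.6 rad), for 0.2 s.
At the end, for the whole second after the job is handed in: the toggle is over on its far side (beyond 0.75 rad), the wheel rests in its middle detent (0.42 to 0.58 rad), and every loose thing is within 20 mm of where it stood (value of joint toggle above 0.75 rad and value of joint wheel between 0.42 and 0.58 rad and velocity of joint wheel between -0.1 and 0.1 rad/s and distance of each of pot_a, pot_b, jar, tray, trowel, labels, sprayer from where it was at the start of the episode below 0.02 m); the robot touches nothing.
It fails at once if a loose thing is lifted, carried or pushed more than 20 mm (distance of any of pot_a, pot_b, jar, tray, trowel, labels, sprayer from where it was at the start of the episode above 0.02 m).
It fails at once if the wheel is pressed with more than 40 N (contact force between the fingers and thermostat above 40 N).
It also fails if it takes over 45 s, if anything falls off the work surface, if the arm or the gripper's body presses on something with over 40 N, if the wrist force passes 120 N, or if a joint passes its speed limit or range.

ROBOT

A 7-joint arm with a two-finger parallel gripper is mounted at the origin on the work surface. World frame = base frame: x ahead of the robot, y to its left, z up, the work surface at z = 0. Lengths are in m, angles in rad, forces in N, time in s.
With the tool pointing down it reaches from about 0.425 to 0.875 m from the base axis. Payload 4.7 kg.
Tool frame: the origin (TCP) lies on the centre line of the jaws, within the pads' length; the fingertips stand 8 mm ahead of it and the grasp point (between the pads) lies 11 mm behind it; z points along the fingers, y is the direction in which the jaws open and shut (so a half turn about z gives the same grasp; the last joint's range is limited). The gripper opens to 87 mm and grips with 3 to 60 N. Pads are 19 mm wide; open, the fingers measure 117 mm over their backs; the gripper's body (75 mm by 190 mm) begins 51 mm behind the grasp point.
Start: joints at [-1.273, 0.321, -0.07, 1.45, 0.023, 1.371, -0.057], TCP at [0.182, 0.624, 0.231] pointing down, gripper open.
Joint ranges: [-2.86, 2.86], [-0.3, 2.09], [-1.38, 1.24], [0.06, 2.45], [-1.56, 4.7], [0.09, 2.05], [-2.69, 2.69]. Speed limits (rad/s): [2.57, 2.57, 3.14, 3.14, 3.14, 3.14, 3.14].

INTERFACE

Orientations are given as a unit quaternion [w, x, y, z].
In Python, from plant import * gives the robot as it stands.
- The arm moves only by the shell command python3 -m inch 'ROWS' [OPENING] [FORCE]. ROWS is JSON, a list that holds one entry, the list of rows, each a list of 6 numbers: the shift along the tool's x, y, z in cm, then the turn, a rotation vector about the tool's x, y, z in rad. In form: [[[dx, dy, dz, rx, ry, rz], ...]]. A call has 1 to 8 rows; each row is the pose to reach, as a shift and turn from the pose commanded when the call began, along the tool's axes at that moment; what a row does not reach only later rows make up. A row lasts 1/12 s, in which the tool goes at most 41.7 mm and 7.16 degrees, less where a joint would pass 70% of its speed; a pose out of reach is approached as far as the arm can. A call with a gripper value outside its range is refused whole. OPENING is the closure in counts, from 0 (fully open) to 255 (shut), set as the call begins (- or left out, the last holds). The fingers move at their own pace and stop on an object; FORCE is the grip in N (left out, the last holds). Time passes only in rows, so rows that repeat a pose let the fingers close. It gives the time, the measured TCP pose, the force and the opening at its end, in the units of the state.
- read_state(): the state, without advancing time (a new reading comes with each control period).
- grab_frame(name): name is "side" or "top" or "wrist"; returns the picture (400x640x3 uint8, red, green, blue); there is no depth.
- camera_info(name): a dict with "vfov" (degrees; the focal length in pixels is half the picture's height over the tangent of half this angle, whatever the lens; pixels are square), "cx", "cy" (the principal point, pixels), "pose" (4x4, takes a point from camera to world coordinates); the wrist camera has in their place "tool_from_camera" (4x4, takes a point from camera to tool coordinates, whose origin is the TCP and whose axes are the flange's). Camera axes: x right, y down, z forward; pixel columns grow to the right and rows downward; lengths in m; the calibration is good to about 2 mm. A picture is of the moment at which its call begins: read the wrist's pose just before it. camera_info takes no time and is no camera call.
- sign_off(): hands the job in, once; it reports no verdict.
The state is a dict: "time": time; "q": joint angles; "qd": joint speeds; "tau": joint torques, N m; "position": TCP position; "orientation": TCP orientation; "contact_force": force on the tool from outside, world axes, zero at the start; "ft_torque": the same for the moment, N m; "grip_width": opening from 0.0 (shut) to 1.0 (fully open).
Only numpy, scipy, OpenCV 4.12 (cv2) and the standard library are available. Lean on these libraries where they do the work, as an engineer would, in place of code of your own. Each camera call takes 0.05 s, during which the arm holds its last target. There are 200 camera calls.

## Working session

There is one attempt and no reset: what is moved stays moved. The work goes in short steps, Python scripts to look and compute and a shell command to move; the robot and the scene stay as the last step left them, time stands still between calls to the robot, and variables do not carry over. Pictures are saved under pics/ and viewed, about 8 in all and at most 12, crops included, and the job is handed in when it is done.

```bash
mkdir -p pics; python3 - <<'E'
from plant import *
import cv2
for n in("top","side"):
    cv2.imwrite(f"pics/{n}0.png",grab_frame(n)[:,:,::-1]); c=camera_info(n); print(n,c)
print(camera_info("wrist"))
s=read_state();print(s["time"],s["position"],s["orientation"],s["grip_width"])
E
```

```text
top {'vfov': 48.56635262758206, 'cx': 322.80939111139645, 'cy': 200.420836244487, 'pose': array([[-0.02450966, -0.9942437 ,  0.10430122,  0.38763584],
       [-0.99955244,  0.02616238,  0.01450692,  0.00727154],
       [-0.01715219, -0.10389898, -0.99443994,  1.31802299],
       [ 0.        ,  0.        ,  0.        ,  1.        ]])}
side {'vfov': 50.59402577534969, 'cx': 319.66958015324377, 'cy': 195.00912454196066, 'pose': array([[ 0.91974242, -0.1954138 ,  0.34042229,  0.02995904],
       [-0.39187823, -0.50680249,  0.76784288, -1.04823517],
       [ 0.02247977, -0.83962175, -0.54270616,  0.85182419],
       [ 0.        ,  0.        ,  0.        ,  1.        ]])}
{'vfov': 71.68088554136676, 'cx': 318.5058315236872, 'cy': 200.85367234108415, 'tool_from_camera': array([[ 2.40654831e-04, -9.55777976e-01, -2.94089107e-01,
         8.15366663e-02],
       [ 9.99999960e-01,  1.86784134e-04,  2.11264745e-04,
        -1.86085919e-04],
       [-1.46991011e-04, -2.94089146e-01,  9.55777983e-01,
        -1.54806187e-01],
       [ 0.00000000e+00,  0.00000000e+00,  0.00000000e+00,
         1.00000000e+00]])}
0.1 [0.1819023  0.62353145 0.22958161] [-6.01581152e-05  1.41379730e-01  9.89955073e-01 -8.49865994e-04] 0.9989223091356123
```

View pics/top0.png

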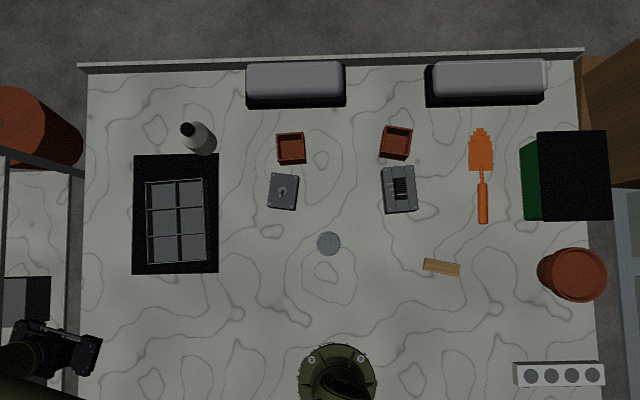

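View pics/side0.png

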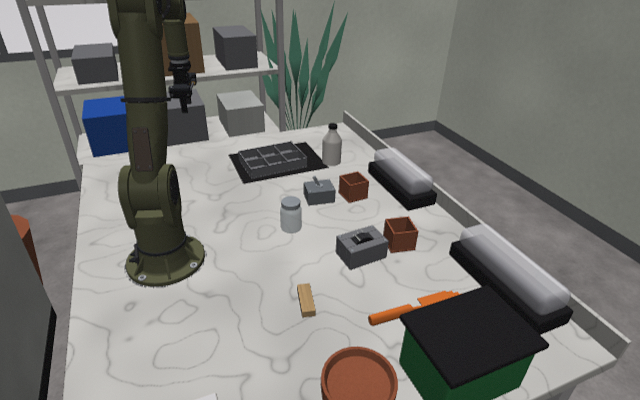

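The top picture shows the switch box near (283,191) with its pot at (291,148). The thermostat is near (399,190) with its pot at (396,142), and the jar is at (328,243). The side picture agrees. I'll take an enlarged crop to get the yaws and the toggle.

```bash
python3 - <<'E'
import cv2
a=cv2.imread("pics/top0.png")
b=cv2.hconcat([a[120:220,258:308],a[120:220,373:423]])
cv2.imwrite("pics/crop1.png",cv2.resize(cv2.convertScaleAbs(b,alpha=1.6),None,fx=6,fy=6,interpolation=cv2.INTER_CUBIC))
E
cat > h.py <<'E'
import numpy as np
from plant import *
from scipy.spatial.transform import Rotation as R
def ray(n,u,v,z,P=None):
    c=camera_info(n); P=c["pose"] if P is None else P
    f=200/np.tan(np.radians(c["vfov"]/2))
    d=P[:3,:3]@np.array([(u-c["cx"])/f,(v-c["cy"])/f,1]); o=P[:3,3]
    return o+d*(z-o[2])/d[2]
def tool():
    s=read_state(); w,x,y,zz=s["orientation"]; T=np.eye(4)
    T[:3,:3]=R.from_quat([x,y,zz,w]).as_matrix(); T[:3,3]=s["position"]; return T
def wristP(): return tool()@camera_info("wrist")["tool_from_camera"]
def proj(n,p,P=None):
    c=camera_info(n); P=c["pose"] if P is None else P
    f=200/np.tan(np.radians(c["vfov"]/2)); q=P[:3,:3].T@(np.array(p)-P[:3,3])
    return q[0]/q[2]*f+c["cx"],q[1]/q[2]*f+c["cy"]
E
```

```text
(no output)
```

View pics/crop1.png

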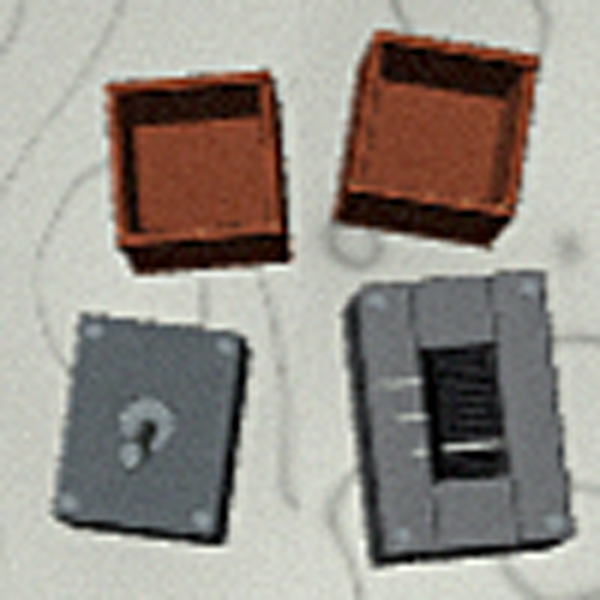

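```bash
python3 - <<'E'
from h import *
def cp(x,y,z): return ray("top",(258 if x<300 else 323)+x/6-.42,120+y/6-.42,z)
for nm,c,z in(("sw",[(80,315),(245,332),(222,538),(56,516)],.055),("th",[(360,288),(545,272),(575,538),(382,556)],.066)):
    p=np.array([cp(x,y,z) for x,y in c]); ax=(p[0]-p[3]+p[1]-p[2])
    print(nm,p.mean(0).round(4),"yaw",np.arctan2(ax[1],ax[0]).round(3),"L",np.linalg.norm(ax)/2, np.linalg.norm(p[0]-p[1]+p[3]-p[2])/2)
print("tip",cp(130,458,.098),"pivot",cp(147,430,.055),"idx",cp(475,447,.073))
print("th ticks",cp(405,383,.066),cp(415,418,.066),cp(425,453,.066))
for x,y in((115,85),(270,72),(130,245),(285,230),(375,35),(538,58),(500,215),(345,190)): print("pot",cp(x,y,.075).round(3))
print("jar",ray("top",328,243,.105)); T=tool(); print(T.round(3))
E
```

```text
sw [0.5522 0.1403 0.055 ] yaw -0.13 L 0.0988395513630026 0.08013948581381468
th [ 0.5475 -0.1949  0.066 ] yaw 0.054 L 0.12782176997677921 0.08967863223082288
tip [0.53135128 0.145632   0.098     ] pivot [0.54970806 0.1421551  0.055     ] idx [ 0.53033517 -0.19755038  0.073     ]
th ticks [ 0.56253951 -0.16694168  0.066     ] [ 0.54570045 -0.17098866  0.066     ] [ 0.52890981 -0.175024    0.066     ]
pot [0.714 0.153 0.075]
pot [0.718 0.079 0.075]
pot [0.636 0.147 0.075]
pot [0.641 0.073 0.075]
pot [ 0.729 -0.158  0.075]
pot [ 0.716 -0.235  0.075]
pot [ 0.64  -0.214  0.075]
pot [ 0.654 -0.141  0.075]
jar [0.39791872 0.01369032 0.105     ]
[[-0.96   0.28  -0.     0.182]
 [ 0.28   0.96  -0.002  0.624]
 [-0.    -0.002 -1.     0.23 ]
 [ 0.     0.     0.     1.   ]]
```

Both boxes come out the right size (99x80 and 128x90 mm). The toggle tip lies 21 mm towards the robot, as expected. Next I'll work out the move to a hover over the near side of the switch box.

```bash
cat >> h.py <<'E'
def go(p,yaw,T=None):
    "cm shift and rotvec in tool axes; yaw = world angle of -tool x"
    T=tool() if T is None else T
    X=-np.array([np.cos(yaw),np.sin(yaw),0]); Z=np.array([0,0,-1]); G=np.c_[X,np.cross(Z,X),Z]
    return (T[:3,:3].T@(np.array(p)-T[:3,3])*100).round(2),R.from_matrix(T[:3,:3].T@G).as_rotvec().round(3)
E
python3 -c "
from h import *
print(go([.48,.145,.2],-.13))"
```

```text
(array([-42.01, -37.59,   3.03]), array([-0.002, -0.   , -0.154]))
```

```bash
python3 -m inch '[[[-3,-3,0,0,0,-0.02],[-6,-5.5,0,0,0,-0.04],[-8.5,-8,0,0,0,-0.06],[-11,-10,0,0,0,-0.08],[-14,-12.5,0,0,0,-0.1],[-17,-15,0.5,0,0,-0.12],[-20,-17.5,0.5,0,0,-0.14],[-22,-19.5,1,0,0,-0.154]]]' 255 10
python3 -c "
from h import *
print(go([.48,.145,.2],-.13), read_state()['q'])"
```

```text
time: 0.77
position: [0.3412, 0.372, 0.2209]
orientation: [0.001, 0.066, 0.998, -0.0]
contact_force: [0.7, -0.4, 0.3]
grip_width: 0.481
(array([-16.75, -20.67,   2.11]), array([ 0.   ,  0.001, -0.002])) [-9.73014963e-01  1.61255177e-02  9.20961529e-02  1.82240619e+00
 -3.23507350e-04  1.30236350e+00  5.57751364e-01]
```

```bash
python3 -m inch '[[[-3,-3.5,0.3,0,0,0],[-5.5,-7,0.6,0,0,0],[-8,-10,1,0,0,0],[-10.5,-13,1.3,0,0,0],[-13,-16,1.6,0,0,0],[-15,-18.5,1.9,0,0,0],[-16.7,-20.7,2.1,0,0,0],[-16.7,-20.7,2.1,0,0,0]]]'
python3 - <<'E'
from h import *
import cv2
P=wristP(); a=grab_frame("wrist")[:,:,::-1].copy()
cv2.imwrite("pics/w1.png",a); np.save("w1.npy",P)
print(go([.48,.145,.2],-.13))
for n,p in(("tip",[.531,.144,.098]),("sw",[.552,.140,.055])): print(n,proj("wrist",p,P))
E
```

```text
time: 1.43
position: [0.4798, 0.1414, 0.1991]
orientation: [0.0, 0.07, 0.998, -0.002]
contact_force: [-0.5, -0.2, 0.8]
grip_width: 0.009
(array([-0.16,  0.04, -0.09]), array([-0.001, -0.   , -0.006]))
tip (np.float64(328.3018158297073), np.float64(250.3951147223617))
sw (np.float64(326.12403791910145), np.float64(249.7502030147112))
```

View pics/w1.png

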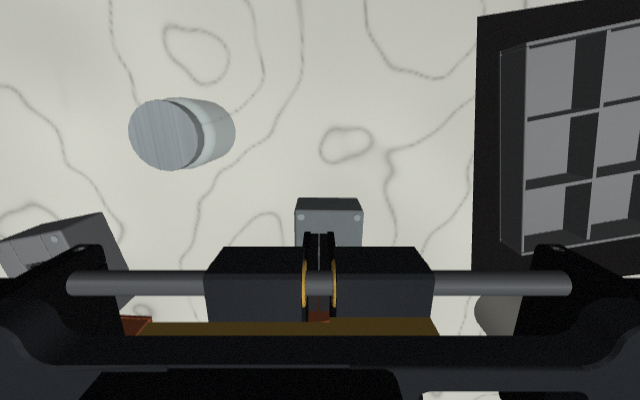

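The wrist view is upside down, with the robot towards the top. The box's near top edge is at columns 295–363, centre 329, and the shut fingers are at column 318. That puts the toggle line about 1 cm towards tool +y, and I'll correct for it on the way down, on the robot side of the toggle.

```bash
python3 -m inch '[[[-0.5,0.5,2.5,0,0,0],[-1,1,5,0,0,0],[-1.5,1,7.5,0,0,0],[-1.8,1,9.5,0,0,0],[-1.8,1,11,0,0,0],[-1.8,1,11.3,0,0,0],[-1.8,1,11.3,0,0,0],[-1.8,1,11.3,0,0,0]]]'
python3 -c "
from h import *
print(go([.549,.1425,.086],-.13))"
```

```text
time: 2.15
position: [0.4966, 0.1569, 0.0872]
orientation: [0.0, 0.064, 0.998, 0.0]
contact_force: [0.3, 1.3, 0.4]
grip_width: 0.007
(array([-5.38, -0.75,  0.12]), array([0.001, 0.   , 0.001]))
```

```bash
python3 -m inch '[[[-0.2,-0.5,0.1,0,0,0],[-1,-0.7,0.1,0,0,0],[-2,-0.7,0.1,0,0,0],[-3,-0.7,0.1,0,0,0],[-4,-0.7,0.1,0,0,0],[-5,-0.7,0.1,0,0,0],[-5.5,-0.7,0.1,0,0,0],[-5.5,-0.7,0.1,0,0,0]]]'
python3 - <<'E'
from h import *
import cv2
a=grab_frame("side")[:,:,::-1]
cv2.imwrite("pics/s1.png",cv2.resize(a[130:250,260:420],None,fx=4,fy=4,interpolation=cv2.INTER_CUBIC))
E
```

```text
time: 2.82
position: [0.5503, 0.1418, 0.0852]
orientation: [-0.001, 0.065, 0.998, -0.0]
contact_force: [-2.9, -0.5, 3.4]
grip_width: 0.007
```

View pics/s1.png

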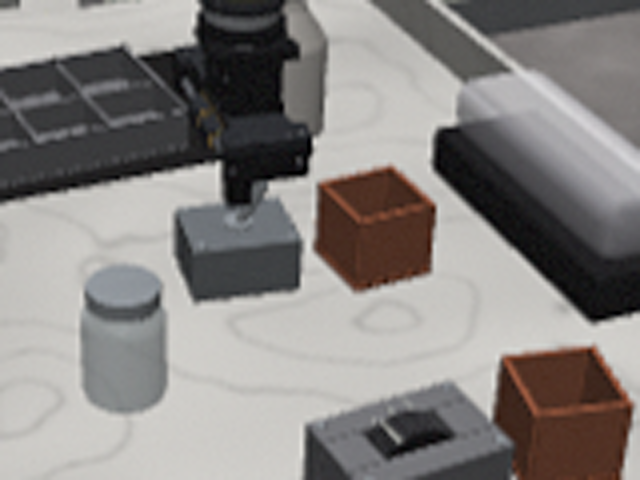

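The side crop shows the bat, base at (240,215) and tip at (262,185), leaning to the far side behind the fingers. The toggle is over, so I'll back off and rise.

```bash
python3 -m inch '[[[1.5,0,0,0,0,0],[3,0,0,0,0,0],[4,0,-1.5,0,0,0],[4.5,0,-4.5,0,0,0],[4.5,0,-7.5,0,0,0],[4.5,0,-9.5,0,0,0],[4.5,0,-10,0,0,0],[4.5,0,-10,0,0,0]]]'
python3 -c "
from h import *
print(go([.539,-.195,.15],.055))"
```

```text
time: 3.53
position: [0.5072, 0.148, 0.1874]
orientation: [0.002, 0.065, 0.998, 0.001]
contact_force: [-0.1, -0.1, -0.7]
grip_width: 0.008
(array([ -7.58, -33.61,   3.69]), array([ 0.002,  0.004, -0.185]))
```

```bash
python3 -m inch '[[[-0.5,-3,0,0,0,-0.02],[-1.5,-6.5,0,0,0,-0.04],[-2.5,-10.5,0,0,0,-0.06],[-3.5,-14.5,0,0,0,-0.09],[-4.5,-18.5,0,0,0,-0.12],[-5.5,-22.5,0,0,0,-0.15],[-6.5,-26,0,0,0,-0.17],[-7,-29,0,0,0,-0.185]]]'
python3 -m inch '[[[-0.3,-2,1,0,0,0],[-0.5,-4,2,0,0,0],[-0.5,-4.5,3,0,0,0],[-0.5,-4.5,3.5,0,0,0],[-0.5,-4.5,3.5,0,0,0]]]'
python3 - <<'E'
from h import *
import cv2
print(go([.539,-.195,.11],.055))
a=grab_frame("side")[:,:,::-1]
cv2.imwrite("pics/s2.png",cv2.resize(a[150:280,290:450],None,fx=4,fy=4,interpolation=cv2.INTER_CUBIC))
c=np.array([np.cos(.055),np.sin(.055)]);o=np.array([.5475,-.195])
for n,x,y,z in(("crown",0,0,.077),("nearL",-.065,.045,.066),("nearR",-.065,-.045,.066),("farR",.065,-.045,.066),("farL",.065,.045,.066)):
    p=[*(o+x*c+y*np.array([-c[1],c[0]])),z]; u=proj("side",p); print(n,((u[0]-290)*4,(u[1]-150)*4))
E
```

```text
time: 4.2
position: [0.5368, -0.1523, 0.1838]
orientation: [-0.001, -0.027, 1.0, -0.001]
contact_force: [0.1, 1.2, 0.5]
grip_width: 0.003
time: 4.62
position: [0.5435, -0.1922, 0.1478]
orientation: [-0.002, -0.028, 1.0, 0.001]
contact_force: [-0.6, 0.6, -0.2]
grip_width: 0.011
(array([ 0.45, -0.26,  3.78]), array([ 0.001, -0.004,  0.   ]))
crown (np.float64(286.64270196232496), np.float64(338.23941392307074))
nearL (np.float64(179.8816803676482), np.float64(338.3179918203225))
nearR (np.float64(239.4408798248876), np.float64(410.1151927486934))
farR (np.float64(392.6358507922505), np.float64(361.68049655180516))
farL (np.float64(327.489764323577), np.float64(295.06982338888065))
```

View pics/s2.png

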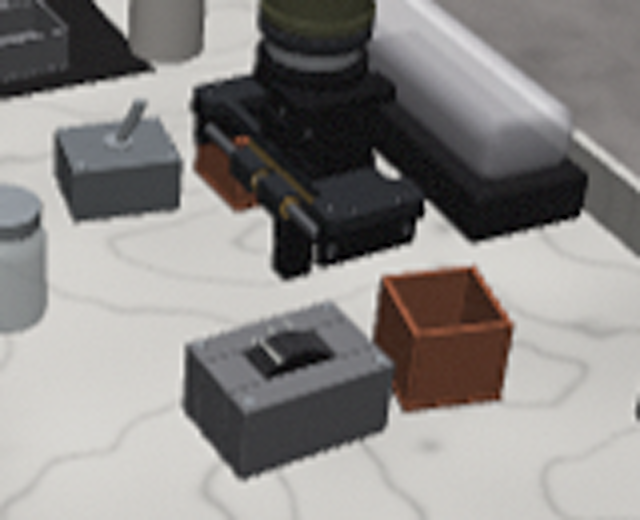

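The toggle leans clearly to the far side, base at (120,143) and tip at (138,103). The thermostat corners are within about 2 px of my projection, and the wheel's index is still at the near tick. Now I'll descend to just above the crown.

```bash
python3 -m inch '[[[0.3,-0.2,1.5,0,0,0],[0.5,-0.3,3,0,0,0],[0.5,-0.3,4.5,0,0,0],[0.5,-0.3,5.5,0,0,0],[0.5,-0.3,5.8,0,0,0],[0.5,-0.3,5.8,0,0,0],[0.5,-0.3,5.8,0,0,0]]]'
python3 -c "
from h import *
print(go([.539,-.195,.081],.055))"
```

```text
time: 5.25
position: [0.5408, -0.1964, 0.0932]
orientation: [0.001, -0.028, 1.0, -0.0]
contact_force: [-0.0, -0.6, 0.3]
grip_width: 0.008
(array([0.17, 0.15, 1.22]), array([-0.   ,  0.001,  0.001]))
```

```bash
python3 -m inch '[[[0.2,0.1,0.3,0,0,0],[0.2,0.1,0.5,0,0,0],[0.2,0.1,0.7,0,0,0],[0.2,0.1,0.9,0,0,0],[0.2,0.1,0.9,0,0,0],[0.2,0.1,0.9,0,0,0]]]'
```

```text
time: 5.75
position: [0.5385, -0.196, 0.084]
orientation: [0.0, -0.028, 1.0, 0.0]
contact_force: [-1.2, 0.6, 3.6]
grip_width: 0.003
```

In contact at about 3.6 N. Next: 2 mm deeper, then an 18 mm roll.

```bash
python3 -m inch '[[[0,0,0.2,0,0,0],[-0.2,0,0.25,0,0,0],[-0.5,0,0.25,0,0,0],[-0.8,0,0.25,0,0,0],[-1.1,0,0.25,0,0,0],[-1.4,0,0.25,0,0,0],[-1.7,0,0.25,0,0,0],[-1.8,0,0.25,0,0,0]]]'
```

```text
time: 6.42
position: [0.5572, -0.1947, 0.0817]
orientation: [0.001, -0.028, 1.0, 0.0]
contact_force: [-0.9, 0.8, 5.8]
grip_width: 0.006
```

Lift straight up, move aside so the top camera can see, and check.

```bash
python3 -m inch '[[[0,0,0,0,0,0],[0,0,-1.5,0,0,0],[0,0,-4,0,0,0],[0,0,-7,0,0,0],[2,0,-9,0,0,0],[5,0,-10,0,0,0],[8,0,-10,0,0,0],[8,0,-10,0,0,0]]]'
python3 - <<'E'
from h import *
import cv2
a=grab_frame("side")[:,:,::-1]; b=grab_frame("top")[:,:,::-1]
f=lambda i:cv2.resize(cv2.convertScaleAbs(i,alpha=1.5),(400,400),interpolation=cv2.INTER_CUBIC)
cv2.imwrite("pics/s3.png",cv2.hconcat([f(a[200:270,325:395]),f(a[140:240,300:400])]))
cv2.imwrite("pics/t3.png",cv2.resize(b[110:230,255:425],None,fx=4,fy=4))
E
```

```text
time: 7.08
position: [0.4711, -0.201, 0.1808]
orientation: [-0.001, -0.026, 1.0, 0.001]
contact_force: [-0.2, -0.5, -1.1]
grip_width: 0.004
```

View pics/s3.png

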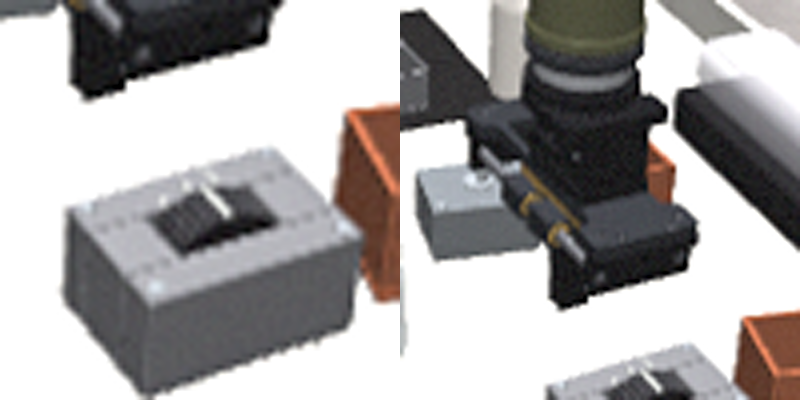

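The index line now runs from (205,185) to (225,215) in the left crop, at or near the top of the wheel. I'll compare it with the projected index for each detent.

```bash
python3 - <<'E'
from h import *
c=np.array([np.cos(.06),np.sin(.06)]);n=np.array([-c[1],c[0]]);o=np.array([.5475,-.195])
for w in(0,.5,1.):
  for y in(.014,-.014):
    a=w-.5; p=[*(o+.035*np.sin(a)*c+y*n),.042+.035*np.cos(a)]; u=proj("side",p)
    print(w,y,(np.array(u)-[325,200])*400/70)
E
```

```text
0 0.014 [167.24389978 197.24212789]
0 -0.014 [195.00614819 228.09650518]
0.5 0.014 [195.53423671 182.36169411]
0.5 -0.014 [223.67974354 212.86254352]
1.0 0.014 [222.34304888 180.54863938]
1.0 -0.014 [250.73839157 210.80450488]
```

View pics/t3.png

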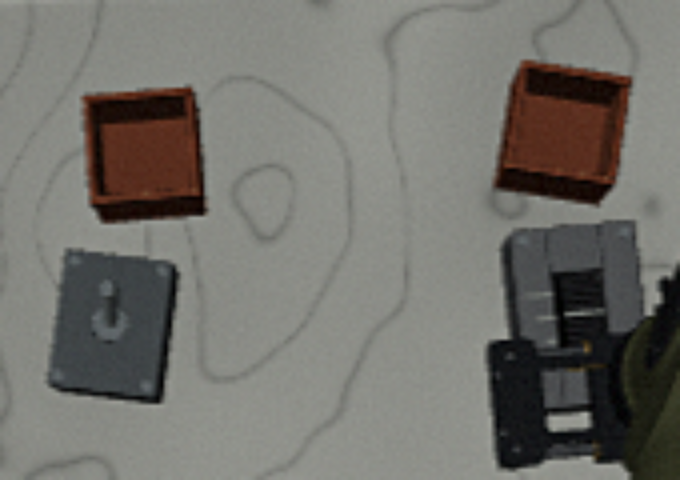

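The index matches the 0.5 rad projection, about (196,182)–(224,213). In the top view it lines up with the middle tick at (540,318). The toggle tip at (107,287) lies on the far side of its base at (110,322), and the pots haven't moved. I'm handing the job in.

```bash
python3 -c "
from plant import *
s=read_state();print(s['time'],s['contact_force']);print(sign_off())"
```

```text
7.1833 [ 0.27441013  1.13651296 -0.49656085]
the job is handed in; nothing more can be done
None
```

The heat mat is on: I pushed the toggle to its far side, then rolled the wheel one click to its middle detent. The job was handed in at 7.2 s, well inside the 45 s limit.

- **Toggle:** pushed over with the shut fingertips. The side and top pictures both show it leaning away from the robot.
- **Wheel:** rolled about 18 mm with a light press; the two readings were 3.6 and 5.8 N. The index line lines up with the middle tick in the top view. In the side view it is within a few pixels, under 2 in the full picture, of where it should be at 0.5 rad.
- **Loose things:** both pots look unmoved. I did not re-measure the jar, tray, trowel, labels or sprayer, but the arm stayed clear of them.
- **Arm:** it ended about 10 cm above the wheel and 8 cm back, touching nothing. The remaining force readings were around 1 N, about the sensor noise.

No check failed. One disagreement: the first wrist picture put the switch box about 4 mm to the side of the top camera's estimate, which was well within the width of the fingertips.

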